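Lock a bauble holder post into the T-slot rail

TASK

Take the steel T-foot post out of the wooden rack and drop its foot into the rail's slot at the end away from the stop block. Slide it gently along the slot, foot lengthwise, until it bears lightly against the stop, then turn it a quarter turn there so its foot locks under the slot's lips, and let go with the post standing upright, collar down on the rail and still touching the stop. Never force the post, and leave the other things on the bench as they are.

Things in the scene. Friction and masses are not known exactly. Their poses are not given: they have to be found in the camera images.
- post_grip (a point): Centre of the flat grip tab of the steel holder post (83 mm tall, about 150 g), which stands upright in one of the rack's pockets; 58 mm above the post's underside. z is up along the post. The tab is 12 mm thick (x), 24 mm wide (y), 26 mm high, with a pin 8 mm thick and 12 mm long on top. The T-foot is long along y, as the tab is wide.
- post_collar (a point): Same post and axes: centre of the collar's underside, 13 mm above the post's underside, 45 mm below the tab's centre. From the underside up: T-foot 10 mm (x) by 26 mm (y) by 6 mm high, round shank 7.5 mm thick and 7 mm long, round collar 30 mm across and 6 mm thick, stem 10 mm thick and 26 mm long, then the tab.
- rail: Fixed aluminium T-slot rail 46 mm wide (x), 300 mm long (y), 20 mm high, ends capped; origin mid-underside below the slot's centre line, z up. Slot along y, 12.5 mm wide between lips 5 mm thick, over a channel 30 mm wide, floor 6 mm up. The foot enters only lengthwise; the collar then rests on the top face, foot 1 mm off the floor. Turned a quarter (either way) it spans under both lips.
- rail_entry (a point): Slot's centre line at the top face, 100 mm from the rail's middle towards -y: drop the foot in within 35 mm of here. Axes as the rail's. The stop (not measured) is a rigid dark steel block clamped across the top of the rail's +y half, 14 mm high above the rail, 20 mm long; its flat face towards -y (stop_face) stops the collar when the post's axis is 10 to 90 mm past the rail's middle.
- rack: Fixed wooden block 80 mm (x) by 150 mm (y) by 22 mm high, origin in the middle of its underside; two rectangular pockets 15 by 31 mm, 16 mm deep, 40 mm either side of the middle along y. A post in it rests by its collar on the block's top, foot in the pocket; it lifts straight out.
- dowel: Bystander: wooden dowel post with a round foot, same collar, ball top, 76 mm tall, standing in the rack's other pocket; origin at the underside.
- jar: Bystander: glass jar, 56 mm across, 60 mm tall; origin at the underside.
- glue: Bystander: white bottle, 44 mm across, 120 mm tall; origin at the underside.
- dish: Bystander: white bead dish, 90 mm across, 25 mm high; origin at the underside.
- brush: Bystander: paint brush 180 mm long, lying flat.
- bauble: Bystander: red bauble on a wooden foot, 72 mm across, 100 mm tall; origin at the underside.

How it is judged:
On the way, in this order (a step that is already met when the one before it is completed fails the run):
1. the post's foot is dropped into the slot, lengthwise, at the end away from the stop, collar on the rail (z of post_collar in the frame of rail between 0.0175 and 0.0225 m and x of post_collar in the frame of rail between -0.005 and 0.005 m and angle between post_grip's own z axis and vertical below 0.08 rad and angle between the y axis of post_grip and the y axis of rail, either way round below 0.2 rad and horizontal distance between post_collar and rail_entry below 0.045 m), for 0.1 s.
2. the post, foot still lengthwise, bears against the stop (z of post_collar in the frame of rail between 0.0175 and 0.0225 m and x of post_collar in the frame of rail between -0.005 and 0.005 m and angle between post_grip's own z axis and vertical below 0.08 rad and angle between the y axis of post_grip and the y axis of rail, either way round below 0.2 rad and horizontal distance between post_collar and stop_face below 0.018 m and contact force between post and stop above 1 N), for 0.1 s.
3. the post is turned a quarter turn at the stop, foot across the slot under the lips (z of post_collar in the frame of rail between 0.0175 and 0.0225 m and x of post_collar in the frame of rail between -0.005 and 0.005 m and angle between post_grip's own z axis and vertical below 0.08 rad and angle between the y axis of post_grip and the y axis of rail, either way round above 1.4 rad and horizontal distance between post_collar and stop_face below 0.02 m), for 0.1 s.
At the end, for the whole second after the job is handed in: The post stands upright (within 0.08 rad) in the slot, collar down on the rail (within 1.5 mm), up against the stop (gap under 3 mm), foot across the slot (within 0.17 rad of square), released and at rest (z of post_collar in the frame of rail between 0.0175 and 0.0215 m and x of post_collar in the frame of rail between -0.005 and 0.005 m and angle between post_grip's own z axis and vertical below 0.08 rad and angle between the y axis of post_grip and the y axis of rail, either way round above 1.4 rad and horizontal distance between post_collar and stop_face below 0.018 m and linear speed of post below 0.02 m/s and contact force between the fingers and post below 0.1 N); the robot touches nothing.
It fails at once if the post is forced against the stop (over 25 N) (contact force between post and stop above 25 N).
It fails at once if the post is forced against the rail (over 35 N) (contact force between post and rail above 35 N).
It fails at once if a bystander is pushed away (over 30 mm) or knocked over (distance of any of dowel, jar, glue, dish, brush, bauble from where it was at the start of the episode above 0.03 m or angle between any of dowel, jar, glue, dish, bauble's own z axis and vertical above 0.6 rad).
It also fails if it takes over 72 s, if anything falls off the work surface, if the arm or the gripper's body presses on something with over 40 N, if the wrist force passes 120 N, or if a joint passes its speed limit or range.

ROBOT

A 6-joint arm with a two-finger parallel gripper is mounted at the origin on the work surface. World frame = base frame: x ahead of the robot, y to its left, z up, the work surface at z = 0. Lengths are in m, angles in rad, forces in N, time in s.
With the tool pointing down it reaches from about 0.275 to 0.875 m from the base axis. Payload 12.5 kg.
Tool frame: the origin (TCP) lies midway between the tips of the shut fingers; the grasp point (between the pads) lies 19 mm behind it; z points along the fingers, y is the direction in which the jaws open and shut (so a half turn about z gives the same grasp; the last joint's range is limited). The gripper opens to 85 mm and grips with 20 to 120 N. Pads are 22 mm wide; open, the fingers measure 114 mm over their backs; the gripper's body (76 mm by 85 mm) begins 54 mm behind the grasp point. The pads swing forward as they close: fully open they stand 13 mm farther back than shut.
Start: joints at [-1.243, 0.351, 1.652, -0, 1.139, -0.085], TCP at [0.221, -0.504, 0.231] pointing down, gripper open.
Joint ranges: [-2.75, 2.75], [-0.79, 2.1], [0.01, 2.65], [-1.57, 4.71], [0.07, 3.14], [-2.87, 2.87]. Speed limits (rad/s): [2.22, 2.22, 2.79, 3.14, 3.14, 3.14].

INTERFACE

Orientations are given as a unit quaternion [x, y, z, w].
In Python, from plant import readout, vision, manip gives the robot as it stands.
- The arm moves only by the shell command python3 -m pendant 'ROWS'. ROWS is JSON, a list of rows, each an object with "jaw": the gripper's target within -1 to 1 (shut at 1, half-way at 0, fully open at -1); "dp": the shift along the tool's x, y, z in cm, a list of three; "spin": the turn about the tool's z in rad. In form: [{"jaw": jaw, "dp": [x, y, z], "spin": spin}, ...]. A call has 1 to 20 rows; each row is the pose to reach, as a shift and turn from the pose measured when the call began, along the tool's axes at that moment; what a row does not reach only later rows make up. A row lasts 1/8 s, in which the tool goes at most 62.5 mm and 10.7 degrees, less where a joint would pass 70% of its speed; a pose out of reach is approached as far as the arm can. A call with a gripper value outside its range is refused whole. The fingers move at their own pace and stop on an object; the grip force is fixed at half the most. Time passes only in rows, so rows that repeat a pose let the fingers close. It gives the time, the measured TCP pose, the force and the opening at its end, in the units of the state.
- readout.sense(): the state, without advancing time (a new reading comes with each control period).
- vision.grab_frame(name): name is "scene" or "top" or "wrist"; returns a dict with "image" (480x640x3 uint8, red, green, blue), "mtx" (3x3 intrinsics, pixels), "dist_coeffs" ([k1, k2, p1, p2, k3] as OpenCV has them; the pictures are not rectified), "xyz" and "attitude" of the camera in the world. Camera axes: x right, y up, looking along -z (the intrinsics and any distortion apply to the point x, -y, -z); pixel columns grow to the right and rows downward; lengths in m; the calibration is good to about 2 mm. A picture is of the moment at which its call begins. There is no depth.
- manip.sign_off(): hands the job in, once; it reports no verdict.
Trained networks look in the newest picture that a camera, given by its name, has taken for a name from the list of things; names that differ only in an ending like _2 or _b are one class to them, and where a whole thing is asked for, a point or a joint stands for the part that bears it (a point fixed in the world has none). Each returns a list of dicts, best first, with "p" (0 to 1); they miss things now and then, are a little off and sometimes report something else, mostly with a low value. They report only what shows in the picture. A call takes as long as a camera call.
- vision.regions_of(camera, label): "pixels" (480x640 bool, what is visible of it) and "extent" ([left, top, right, bottom] in pixels, round what is visible of it).
The state is a dict: "time_s": time; "joints": joint angles; "joint_vel": joint speeds; "joint_efforts": joint torques, N m; "ee_pos": TCP position; "tool_rot": TCP orientation; "force": force on the tool from outside, world axes, zero at the start; "wrist_torque": the same for the moment, N m; "gripper_width": finger opening in m.
Only numpy, scipy, OpenCV 4.12 (cv2) and the standard library are available. Lean on these libraries where they do the work, as an engineer would, in place of code of your own. Each camera call takes 0.05 s, during which the arm holds its last target. There are 200 camera calls.

## Working session

There is one attempt and no reset: what is moved stays moved. The work goes in short steps, Python scripts to look and compute and a shell command to move; the robot and the scene stay as the last step left them, time stands still between calls to the robot, and variables do not carry over. Pictures are saved under pics/ and viewed, about 8 in all and at most 12, crops included, and the job is handed in when it is done.

```bash
mkdir -p pics
cat > h.py <<'E'
import numpy as np, cv2
from plant import readout, vision, manip
from scipy.spatial.transform import Rotation as R
def cam(n):
    f=vision.grab_frame(n); return f
def ray(f,uv):
    p=cv2.undistortPoints(np.array(uv,float).reshape(-1,1,2),np.array(f['mtx']),np.array(f['dist_coeffs'])).reshape(-1,2)
    d=np.c_[p[:,0],-p[:,1],-np.ones(len(p))]
    a=np.array(f['attitude']); M=R.from_quat(a).as_matrix() if a.size==4 else a.reshape(3,3)
    return np.array(f['xyz']),d@M.T
def onz(f,uv,z):
    o,d=ray(f,uv); return o+d*((z-o[2])/d[:,2])[:,None]
def proj(f,P):
    a=np.array(f['attitude']); M=R.from_quat(a).as_matrix() if a.size==4 else a.reshape(3,3)
    q=(np.atleast_2d(P)-np.array(f['xyz']))@M; q=q*[1,-1,-1]
    return cv2.projectPoints(q,np.zeros(3),np.zeros(3),np.array(f['mtx']),np.array(f['dist_coeffs']))[0].reshape(-1,2)
def tri(obs):
    A=np.zeros((3,3));b=np.zeros(3)
    for f,uv in obs:
        o,d=ray(f,[uv]);d=d[0]/np.linalg.norm(d);Q=np.eye(3)-np.outer(d,d);A+=Q;b+=Q@o
    return np.linalg.solve(A,b)
def save(f,n,crop=None,s=1):
    im=f['image'][:,:,::-1]
    if crop: l,t,r,b=crop; im=im[t:b,l:r]
    cv2.imwrite('pics/'+n,cv2.resize(im,None,fx=s,fy=s,interpolation=cv2.INTER_CUBIC))
E
python3 - <<'E'
from h import *
np.set_printoptions(precision=4,suppress=True)
s=readout.sense(); print(s['ee_pos'],s['tool_rot'],s['gripper_width'],s['force'])
F={}
ims=[]
for n in ['scene','top','wrist']:
    f=cam(n);F[n]=f; save(f,n+'0.png'); print(n,f['xyz'],f['attitude'],np.array(f['mtx']).ravel(),f['dist_coeffs'])
    for l in ['post_grip','rail','rack','dowel','jar','glue','dish','brush','bauble']:
        for r in vision.regions_of(n,l)[:2]:
            m=r['pixels'];v,u=np.nonzero(m); print(n,l,round(r['p'],2),r['extent'],len(u),u.mean().round(1),v.mean().round(1))
E
```

```text
[ 0.2205 -0.5035  0.2308] [ 0.9788  0.2049 -0.0001 -0.0006] 0.0854871103610782 [0.0809 0.5504 0.5852]
scene [ 1.1722 -0.3249  0.6195] [0.3671 0.2243 0.4734 0.7687] [477.6341   0.     318.5083   0.     477.6341 243.6959   0.       0.
   1.    ] [-0.0076  0.      0.      0.      0.    ]
scene post_grip 0.92 [156.3, 286.0, 177.9, 322.8] 547 166.1 305.4
scene post_grip 0.54 [352.0, 175.4, 427.4, 193.3] 806 391.5 183.5
scene rail 0.59 [304.0, 207.7, 463.1, 269.8] 3067 375.0 239.2
scene rack 0.83 [142.4, 277.4, 241.9, 348.1] 3215 192.2 313.6
scene rack 0.37 [202.3, 270.9, 220.8, 303.1] 377 210.7 287.7
scene dowel 0.72 [202.3, 270.4, 221.6, 304.3] 283 210.7 287.6
scene jar 0.72 [291.8, 313.7, 323.2, 382.9] 1648 308.5 349.5
scene jar 0.59 [364.8, 299.9, 399.2, 352.0] 1484 383.3 327.2
scene glue 0.62 [293.4, 310.9, 322.8, 380.9] 1655 308.5 349.9
scene dish 0.56 [297.6, 203.9, 340.8, 228.1] 814 320.4 213.9
scene brush 0.91 [353.4, 176.8, 426.9, 188.5] 824 392.2 183.4
scene bauble 0.92 [435.5, 272.3, 479.9, 322.3] 1790 456.8 297.7
top [ 0.3272 -0.0124  1.2156] [ 0.0769 -0.0748 -0.6983  0.7077] 
[... 266 characters left out ...]
.6, 468.0, 276.1] 2069 429.7 253.4
top rack 0.19 [364.7, 151.6, 389.3, 182.4] 508 374.8 166.6
top dowel 0.44 [405.3, 247.6, 419.7, 264.8] 156 415.1 253.9
top jar 0.78 [304.2, 152.1, 332.2, 181.6] 528 316.0 169.8
top glue 0.74 [365.7, 150.5, 386.0, 181.2] 484 374.7 166.3
top dish 0.79 [270.5, 293.4, 308.8, 334.6] 1340 288.4 315.0
top brush 0.83 [154.2, 319.7, 233.2, 357.9] 1095 188.2 336.1
top bauble 0.91 [238.5, 144.3, 270.0, 179.6] 798 255.6 162.4
top bauble 0.2 [439.7, 242.2, 459.4, 253.8] 187 450.7 247.5
wrist [ 0.2983 -0.4703  0.3741] [-0.1387  0.0911 -0.5398  0.8253] [337.8446   0.     320.8917   0.     337.8446 238.5373   0.       0.
   1.    ] [-0.0026  0.      0.      0.      0.    ]
```

View pics/top0.png

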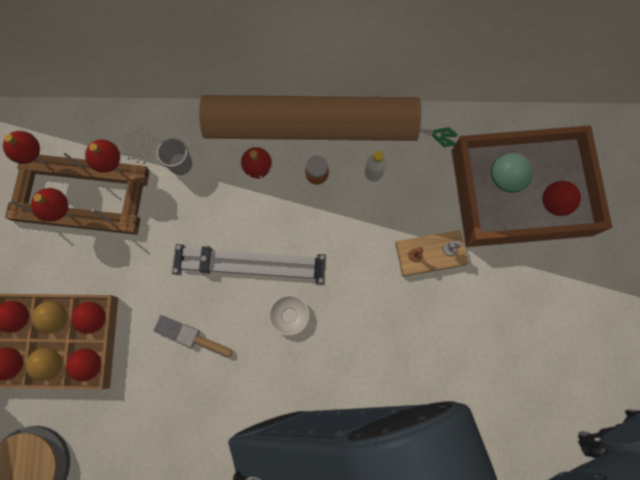

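View pics/scene0.png

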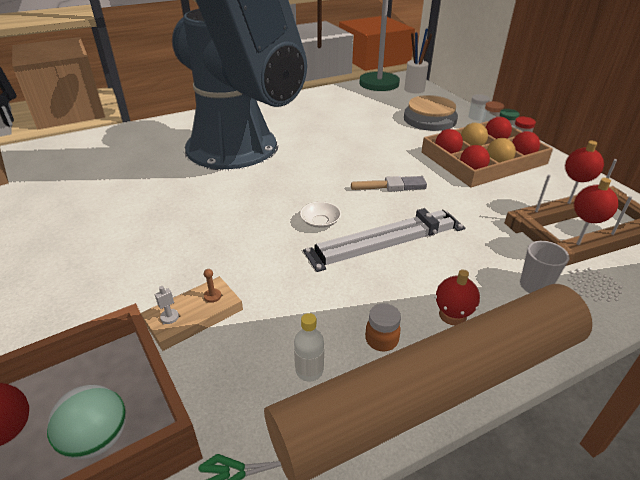

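Top view: the rail runs from about (175,258) to (325,268) with the stop at (206,258). The rack is at (430,253), with the post at (452,247) and the dowel at (416,254). The scene view agrees with this.

Run:
```python
from h import *
np.set_printoptions(precision=4,suppress=True)
t=cam('top'); 
def reg(n,l): 
    r=vision.regions_of(n,l); return r[0] if r else None
T={l:reg('top',l) for l in ['rail','rack','post_grip','dowel']}
s=cam('scene'); S={l:reg('scene',l) for l in ['rail','rack','post_grip','dowel']}
def rect(r):
    c=cv2.findContours(r['pixels'].astype(np.uint8),0,1)[0]; c=max(c,key=len); return cv2.boxPoints(cv2.minAreaRect(c))
for l,z in [('rail',.02),('rack',.022)]:
    P=onz(t,rect(T[l]),z); print(l,P[:,:2].tolist(),'mid',P.mean(0),[np.linalg.norm(P[i]-P[i-1]).round(4) for i in range(4)])
    e=max([P[i]-P[i-1] for i in range(4)],key=np.linalg.norm); print('ang',np.degrees(np.arctan2(e[1],e[0])))
# post top pin: topmost in scene, in top view candidates
for l in ['post_grip','dowel']:
    for r,f in ((T[l],t),(S[l],s)):
        if r is None: print(l,'none'); continue
        v,u=np.nonzero(r['pixels']); print(l,u.mean(),v.mean(),onz(f,[[u.mean(),v.mean()]],.06))
    if T[l] and S[l]:
        a=[np.nonzero(x['pixels']) for x in (T[l],S[l])]
        print('tri',tri([(t,(a[0][1].mean(),a[0][0].mean())),(s,(a[1][1].mean(),a[1][0].mean()))]))
w=cam('wrist'); print('wrist',w['xyz'],R.from_quat(w['attitude']).as_matrix()[:,2]*-1, R.from_quat(readout.sense()['tool_rot']).as_matrix())
im1=cv2.resize(t['image'][225:295,150:340],None,fx=4.2,fy=4.2,interpolation=2)
im2=cv2.resize(t['image'][220:290,380:570],None,fx=4.2,fy=4.2,interpolation=2)
cv2.imwrite('pics/a.png',np.vstack([im1,im2])[:,:,::-1])
```

```text
rail [[0.4969486238941587, 0.24400842560789604], [0.5660011996818852, 0.24591820818945803], [0.5613121890826832, -0.015526570652062307], [0.4924556207207863, -0.014291532099778737]] mid [0.5292 0.115  0.02  ] [np.float64(0.2583), np.float64(0.0691), np.float64(0.2615), np.float64(0.0689)]
ang -91.02748931546645
rack [[0.5922966566264867, -0.17612643643771672], [0.6225994871923004, -0.32855132390700015], [0.5414681802259335, -0.3394756113752914], [0.511995804565277, -0.18913150445025664]] mid [ 0.5671 -0.2583  0.022 ] [np.float64(0.0813), np.float64(0.1554), np.float64(0.0819), np.float64(0.1532)]
ang -78.75591739041344
post_grip 451.1834319526627 247.1360946745562 [[ 0.5726 -0.2939  0.06  ]]
post_grip 165.87444933920705 305.5132158590308 [[ 0.588  -0.3019  0.06  ]]
tri [ 0.575  -0.2993  0.0467]
dowel 415.29787234042556 254.01418439716312 [[ 0.5562 -0.2146  0.06  ]]
dowel 210.9672131147541 288.04918032786884 [[ 0.5817 -0.2255  0.06  ]]
tri [ 0.5599 -0.2201  0.0387]
wrist [ 0.2983 -0.4703  0.3741] [-0.3    -0.1306 -0.9449] [[ 0.916   0.4012  0.    ]
 [ 0.4012 -0.916  -0.    ]
 [-0.      0.     -1.    ]]
```

View pics/a.png

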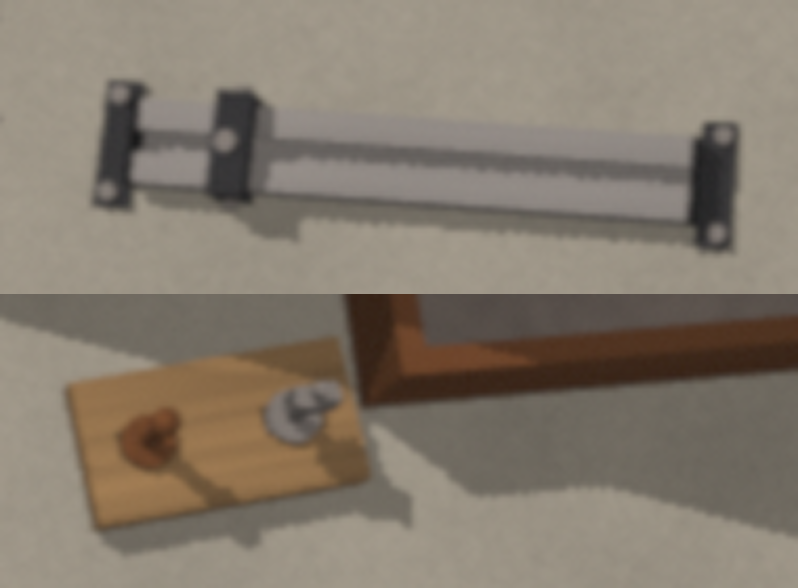

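The rack frame gives a post position of (0.575,-0.298), which matches the triangulated one. Next I'll move above it for close wrist views.

```bash
python3 -m pendant '[{"jaw":-1,"dp":[5,-0.6,0],"spin":-0.17},{"jaw":-1,"dp":[11,-1.2,0],"spin":-0.35},{"jaw":-1,"dp":[17,-1.8,0.5],"spin":-0.52},{"jaw":-1,"dp":[23,-2.5,1],"spin":-0.7},{"jaw":-1,"dp":[29,-3.2,1.5],"spin":-0.87},{"jaw":-1,"dp":[35,-3.9,2],"spin":-1.05},{"jaw":-1,"dp":[39,-4.4,2],"spin":-1.22},{"jaw":-1,"dp":[40.7,-4.6,2],"spin":-1.345},{"jaw":-1,"dp":[40.7,-4.6,2],"spin":-1.345},{"jaw":-1,"dp":[40.7,-4.6,2],"spin":-1.345}]'
cat > look.py <<'E'
from h import *
import sys
np.set_printoptions(precision=4,suppress=True)
def look(name,labels):
    f=cam('wrist'); s=readout.sense(); save(f,name)
    print('tcp',np.array(s['ee_pos']),'yaw y',np.degrees(np.arctan2(*R.from_quat(s['tool_rot']).as_matrix()[[1,0],1])),'F',np.array(s['force']),s['time_s'],s['joints'])
    for l in labels:
        for r in vision.regions_of('wrist',l)[:2]:
            v,u=np.nonzero(r['pixels']); print(l,round(r['p'],2),r['extent'],u.mean().round(1),v.mean().round(1))
    return f
E
python3 - <<'E'
from look import *
f=look('w1.png',['post_grip','dowel','rack'])
import pickle; pickle.dump(f,open('f1.pkl','wb'))
E
```

```text
time_s: 3.3
ee_pos: [0.5744, -0.2988, 0.2112]
tool_rot: [0.639, 0.769, -0.0, -0.0]
force: [-0.9, -0.8, 0.2]
gripper_width: 0.0857
tcp [ 0.5743 -0.299   0.2114] yaw y 10.532517294961576 F [ 0.2446  0.3249 -0.4463] 3.35 [-0.5519  0.5472  1.3995 -0.0001  1.195  -0.7357]
post_grip 0.57 [306.6, 197.2, 334.8, 244.7] 322.1 216.2
post_grip 0.45 [531.1, 22.3, 639.8, 93.9] 586.4 60.9
dowel 0.57 [305.9, 111.0, 340.9, 145.0] 321.6 128.0
rack 0.49 [310.9, 197.4, 338.4, 241.7] 322.2 216.6
```

View pics/w1.png

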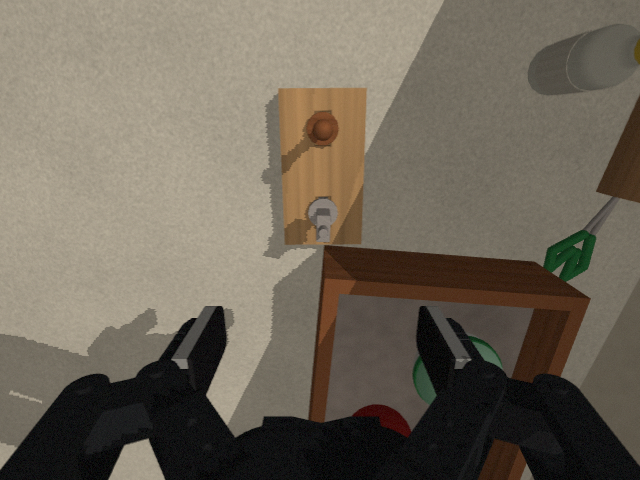

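The wrist view shows the rack aligned with the image columns. The post's collar is at about (322,212), its pin top at (323,235) and the dowel at (322,128). The pocket's long side runs along the rack's y. The box wall starts just behind the rack at row 247.

Run:
```python
from look import *
import pickle; f=pickle.load(open('f1.pkl','rb'))
for n,uv,z in [('collar',(322,212),.025),('pin',(323.5,235),.105),('dowelball',(323,128),.093),('rackTL',(279,88),.022),('rackTR',(367,88),.022),('rackBL',(286,243),.022),('rackBR',(362,243),.022)]:
    print(n,onz(f,[uv],z))
M=[(0.5750,-0.2980,.067)]; print(proj(f,M), proj(f,[(0.575,-.298,.105),(0.575,-.298,.025)]))
save(f,'w1c.png',(250,70,400,260),4)
```

```text
collar [[ 0.5758 -0.3002  0.025 ]]
pin [[ 0.5762 -0.2977  0.105 ]]
dowelball [[ 0.5614 -0.2202  0.093 ]]
rackTL [[ 0.5167 -0.1948  0.022 ]]
rackTR [[ 0.5947 -0.1804  0.022 ]]
rackBL [[ 0.5451 -0.3406  0.022 ]]
rackBR [[ 0.6232 -0.3262  0.022 ]]
[[321.734  221.4641]] [[321.8612 235.1255]
 [321.6247 209.7402]]
```

View pics/w1c.png

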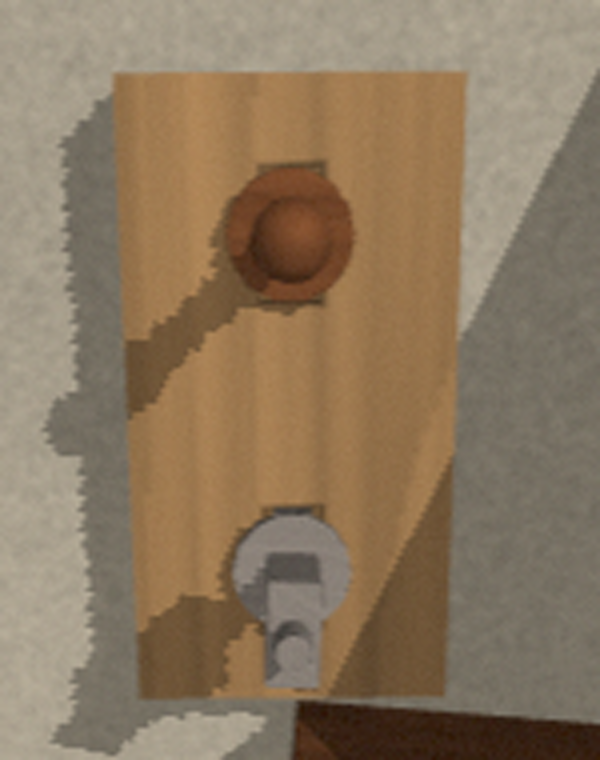

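```bash
python3 -m pendant '[{"jaw":-1,"dp":[0.05,0.25,3],"spin":0},{"jaw":-1,"dp":[0.05,0.25,7],"spin":0},{"jaw":-1,"dp":[0.05,0.25,11],"spin":0},{"jaw":-1,"dp":[0.05,0.25,14],"spin":0},{"jaw":-1,"dp":[0.05,0.25,16],"spin":0},{"jaw":-1,"dp":[0.05,0.25,16.1],"spin":0},{"jaw":-1,"dp":[0.05,0.25,16.1],"spin":0}]'
python3 - <<'E'
from look import *
f=look('w2.png',['post_grip'])
E
```

```text
time_s: 4.38
ee_pos: [0.5774, -0.2985, 0.0516]
tool_rot: [0.639, 0.769, 0.0, 0.001]
force: [-0.4, 0.4, -0.3]
gripper_width: 0.0853
tcp [ 0.5775 -0.2985  0.0519] yaw y 10.588658939642576 F [-0.6212 -0.9023 -0.0291] 4.425 [-0.5486  0.7392  1.4961 -0.      0.904  -0.7334]
post_grip 0.83 [288.8, 257.9, 344.9, 377.1] 317.4 309.6
```

View pics/w2.png

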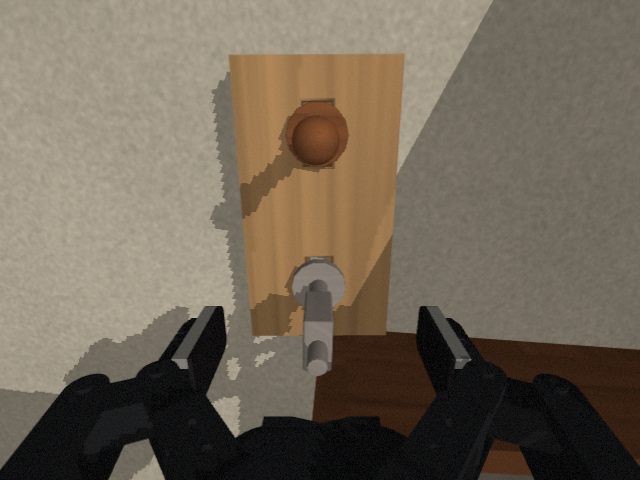

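Near view: the tab is centred at u≈318 between the fingers (mid about 321), the collar is at (318,284) and the pin tip at (317,367).

Run:
```python
from look import *
import pickle; f1=pickle.load(open('f1.pkl','rb'));f=cam('wrist')
print('pin',onz(f,[(317,367)],.105),'tri',tri([(f1,(323.5,232)),(f,(317,366))]))
print('collar',onz(f,[(318.5,284)],.026),'tri',tri([(f1,(323,213)),(f,(318.5,284))]))
print(proj(f,[(.5765,-.299,.105),(.5765,-.299,.025)]))
```

```text
pin [[ 0.5744 -0.2896  0.105 ]] tri [ 0.5763 -0.2991  0.0929]
collar [[ 0.5764 -0.2996  0.026 ]] tri [ 0.577  -0.3022  0.0208]
[[318.0314 390.635 ]
 [318.8608 282.2516]]
```

The post axis is at (0.5766,-0.2995), with the pin top at 0.0929 (0.092 expected) and the collar at the expected height. The TCP is within 1 mm, so I'll close.

```bash
python3 -m pendant '[{"jaw":0.5,"dp":[-0.1,-0.08,0.1],"spin":0},{"jaw":1,"dp":[-0.1,-0.08,0.1],"spin":0},{"jaw":1,"dp":[-0.1,-0.08,0.1],"spin":0},{"jaw":1,"dp":[-0.1,-0.08,0.1],"spin":0},{"jaw":1,"dp":[-0.1,-0.08,0.1],"spin":0},{"jaw":1,"dp":[-0.1,-0.08,0.1],"spin":0},{"jaw":1,"dp":[-0.1,-0.08,0.1],"spin":0}]'
```

```text
time_s: 5.4
ee_pos: [0.5768, -0.2995, 0.0507]
tool_rot: [0.639, 0.769, 0.0, 0.001]
force: [-0.1, 0.8, 0.6]
gripper_width: 0.0109
```

Gripped. Lift straight out and work out the rail frame roughly from the top picture.

```bash
python3 -m pendant '[{"jaw":1,"dp":[0,0,-1],"spin":0},{"jaw":1,"dp":[0,0,-2.5],"spin":0},{"jaw":1,"dp":[0,0,-5],"spin":0},{"jaw":1,"dp":[0,0,-8],"spin":0},{"jaw":1,"dp":[0,0,-11],"spin":0},{"jaw":1,"dp":[0,0,-12],"spin":0},{"jaw":1,"dp":[0,0,-12],"spin":0}]'
python3 - <<'E'
from look import *
t=cam('top')
c=lambda x,y:(150+x/4.2-.4,225+y/4.2-.4)
for n,p in dict(Lcap_out=(102,145),Lcap_in=(130,146),Rcap_in=(695,180),Rcap_out=(732,185),slotL=(270,148),slotR=(690,173),stopR=(254,150),edgeTL=(275,109),edgeTR=(690,136),edgeBL=(270,192),edgeBR=(690,219)).items(): print(n,onz(t,[c(*p)],.034 if n=='stopR' else .02)[0])
save(cam('wrist'),'w3.png')
E
```

```text
time_s: 6.28
ee_pos: [0.5767, -0.2994, 0.1711]
tool_rot: [0.639, 0.769, 0.0, 0.001]
force: [0.3, -0.8, -1.5]
gripper_width: 0.0113
Lcap_out [0.5451 0.3253 0.02  ]
Lcap_in [0.5447 0.3102 0.02  ]
Rcap_in [0.5302 0.0052 0.02  ]
Rcap_out [ 0.5278 -0.0147  0.02  ]
slotL [0.5446 0.2345 0.02  ]
slotR [0.534  0.0079 0.02  ]
stopR [0.5409 0.2401 0.034 ]
edgeTL [0.5661 0.233  0.02  ]
edgeTR [0.5542 0.0083 0.02  ]
edgeBL [0.5206 0.2332 0.02  ]
edgeBR [0.509  0.0075 0.02  ]
```

Rail estimate: middle (0.539,0.158), y axis yawed about −3°, stop face at y≈0.236. The post weight shows in the force reading. Carry it over the entry and look closely.

```bash
python3 -m pendant '[{"jaw":1,"dp":[3,0.2,0],"spin":0.03},{"jaw":1,"dp":[8,0.5,0],"spin":0.06},{"jaw":1,"dp":[13,0.9,0],"spin":0.1},{"jaw":1,"dp":[18,1.2,0],"spin":0.13},{"jaw":1,"dp":[23,1.6,0],"spin":0.17},{"jaw":1,"dp":[28,1.9,0],"spin":0.2},{"jaw":1,"dp":[32,2.2,0],"spin":0.237},{"jaw":1,"dp":[35,2.4,0],"spin":0.237},{"jaw":1,"dp":[36,2.46,0],"spin":0.237},{"jaw":1,"dp":[36,2.46,0],"spin":0.237},{"jaw":1,"dp":[36,2.46,0],"spin":0.237}]'
python3 - <<'E'
from look import *
f=look('w4.png',['post_grip','rail'])
import pickle; pickle.dump(f,open('f4.pkl','wb'))
E
```

```text
time_s: 7.75
ee_pos: [0.5342, 0.0584, 0.1693]
tool_rot: [0.726, 0.688, -0.0, 0.0]
force: [-0.3, -1.2, -1.8]
gripper_width: 0.0114
tcp [0.5342 0.0584 0.1693] yaw y -3.0418709915624236 F [-0.4987  0.324  -1.3272] 7.8 [ 0.0224  0.402   1.7457 -0.0004  0.9938  0.0757]
post_grip 0.76 [296.1, 252.5, 347.3, 375.1] 320.3 308.0
rail 0.91 [282.4, 0.0, 354.2, 288.8] 320.7 127.6
rail 0.64 [56.5, 0.0, 95.0, 81.0] 74.5 38.5
```

View pics/w4.png

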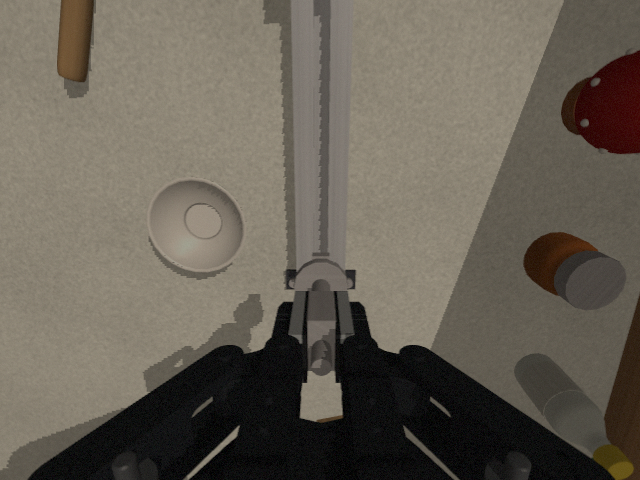

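The rail runs up the image from (320,280) to (322,0), with lips at about 297–347 near the post. The held post sits over the slot, with its collar at (321,270).

Run:
```python
from look import *
import pickle; f=pickle.load(open('f4.pkl','rb'))
g=cv2.cvtColor(f['image'],cv2.COLOR_RGB2GRAY).astype(float)
for r in (30,80,130,180,220,240):
    p=g[r-4:r+5].mean(0); print(r,285,p[285:360].astype(int).tolist())
save(f,'w4c.png',(270,130,370,310),3)
```

```text
30 285 [91, 89, 90, 90, 90, 90, 108, 120, 122, 120, 122, 122, 120, 120, 121, 124, 124, 123, 124, 125, 125, 127, 126, 126, 124, 125, 128, 127, 122, 122, 123, 122, 121, 122, 117, 101, 88, 86, 87, 87, 88, 87, 86, 85, 81, 109, 123, 123, 122, 123, 123, 122, 121, 125, 125, 126, 125, 127, 127, 126, 128, 129, 127, 126, 128, 129, 128, 129, 131, 129, 130, 130, 130, 131, 131]
80 285 [91, 92, 92, 93, 94, 93, 92, 107, 119, 120, 121, 121, 121, 120, 120, 122, 122, 121, 122, 123, 124, 125, 125, 124, 123, 122, 123, 125, 124, 121, 122, 121, 119, 118, 112, 99, 88, 85, 85, 86, 87, 86, 85, 84, 96, 113, 122, 121, 122, 120, 120, 120, 121, 122, 122, 123, 124, 125, 126, 126, 125, 124, 122, 125, 125, 126, 130, 134, 135, 135, 133, 132, 132, 132, 132]
130 285 [94, 95, 96, 96, 96, 96, 94, 96, 107, 118, 122, 121, 121, 119, 119, 120, 123, 121, 121, 123, 124, 125, 124, 123, 122, 121, 122, 123, 118, 117, 120, 119, 119, 122, 116, 103, 90, 85, 87, 87, 86, 84, 85, 89, 111, 121, 122, 122, 121, 120, 120, 122, 122, 121, 120, 123, 124, 125, 124, 124, 121, 121, 123, 125, 131, 136, 137, 137, 136, 138, 138, 136, 134, 133, 134
[... 404 characters left out ...]
91, 92, 92, 92, 109, 122, 122, 121, 120, 117, 118, 120, 121, 121, 120, 122, 124, 124, 124, 123, 122, 122, 116, 117, 120, 117, 117, 113, 106, 92, 84, 84, 87, 86, 87, 86, 86, 109, 122, 122, 119, 118, 116, 118, 120, 120, 119, 119, 122, 123, 124, 123, 122, 120, 121, 125, 129, 132, 133, 133, 133, 134, 134, 134, 134, 133, 132, 131, 131]
240 285 [133, 125, 103, 92, 92, 91, 92, 90, 90, 90, 99, 116, 123, 121, 118, 117, 117, 118, 119, 120, 119, 122, 122, 123, 124, 122, 121, 120, 115, 116, 119, 117, 117, 115, 108, 92, 83, 84, 86, 86, 86, 84, 91, 112, 121, 120, 117, 117, 116, 118, 120, 119, 118, 120, 121, 121, 123, 122, 120, 120, 123, 131, 136, 137, 137, 138, 136, 134, 134, 132, 132, 132, 133, 135, 137]
```

View pics/w4c.png

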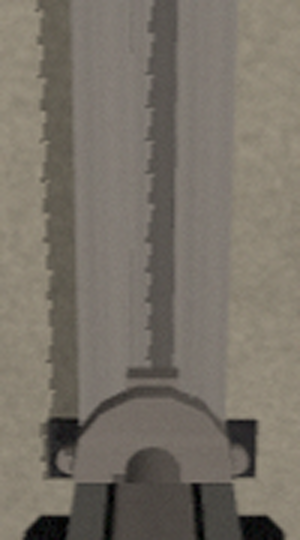

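Run:
```python
from look import *
import pickle; f=pickle.load(open('f4.pkl','rb'))
P=onz(f,[(320.5,240),(320.9,180),(321,130),(321.5,80)],.02);print(P)
P2=onz(f,[(320.3,240),(320.8,130)],.02);print(P2)
k=np.polyfit(P[:,1],P[:,0],1);print(k,'x at .058',np.polyval(k,.0584),'yaw',-np.degrees(np.arctan(k[0])))
print('foot',onz(f,[(321,254)],.131),'collar',onz(f,[(321.5,272)],.1435),'pin',onz(f,[(320.5,352)],.2106))
print('widths',[np.linalg.norm(np.diff(onz(f,[a,b],z),axis=0)) for a,b,z in [((295.5,240),(345.5,240),.02),((312.3,254),(329.7,254),.131),((295.7,273),(347.3,273),.1435)]])
```

```text
[[0.533  0.04   0.02  ]
 [0.5363 0.0948 0.02  ]
 [0.5386 0.1358 0.02  ]
 [0.541  0.1733 0.02  ]]
[[0.5328 0.04   0.02  ]
 [0.5384 0.1358 0.02  ]]
[0.0593 0.5306] x at .058 0.534106269443886 yaw -3.392762914052764
foot [[0.535  0.0704 0.131 ]] collar [[0.535  0.0648 0.1435]] pin [[0.5345 0.0643 0.2106]]
widths [np.float64(0.045804505007574235), np.float64(0.010024381748291875), np.float64(0.028234629795974638)]
```

The slot centre line at y=0.058 is x=0.5341 with yaw −3.4°. The post is at x≈0.5347 and aligned. Descend to just above the slot and check again.

```bash
python3 -m pendant '[{"jaw":1,"dp":[0,-0.05,3],"spin":0.006},{"jaw":1,"dp":[0,-0.05,6],"spin":0.006},{"jaw":1,"dp":[0,-0.05,8.5],"spin":0.006},{"jaw":1,"dp":[0,-0.05,9.7],"spin":0.006},{"jaw":1,"dp":[0,-0.05,10],"spin":0.006},{"jaw":1,"dp":[0,-0.05,10],"spin":0.006},{"jaw":1,"dp":[0,-0.05,10],"spin":0.006}]'
python3 - <<'E'
from look import *
f=look('w5.png',[]); save(f,'w5c.png',(250,150,400,330),4)
import pickle; pickle.dump(f,open('f5.pkl','wb'))
E
```

```text
time_s: 8.78
ee_pos: [0.5342, 0.0585, 0.0702]
tool_rot: [0.728, 0.686, 0.001, 0.001]
force: [0.3, 0.8, -2.7]
gripper_width: 0.0113
tcp [0.5342 0.0586 0.0702] yaw y -3.382589168583853 F [ 0.1535  0.1442 -0.4494] 8.825 [ 0.0227  0.5505  1.8079 -0.0004  0.7818  0.082 ]
```

View pics/w5c.png

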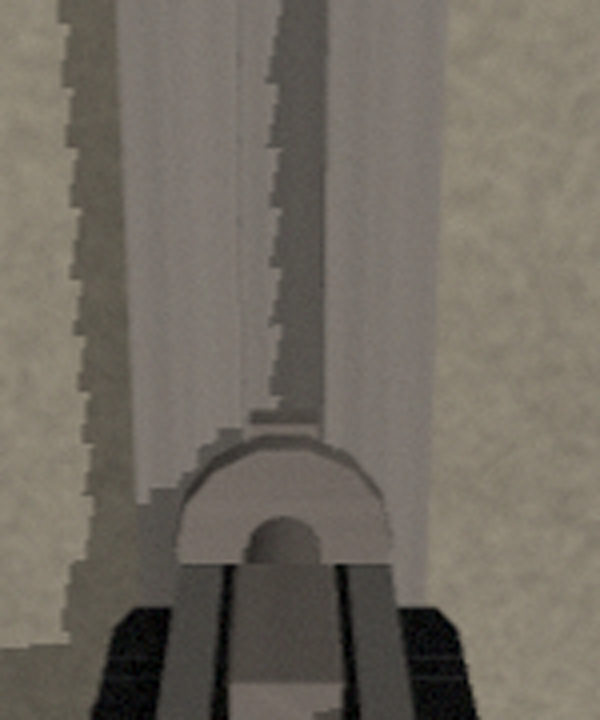

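The foot (crop centre 285) sits over the slot (centre 283) to within 0.3 mm. Lower it in slowly.

```bash
python3 -m pendant '[{"jaw":1,"dp":[0,-0.03,0.4],"spin":0},{"jaw":1,"dp":[0,-0.03,0.8],"spin":0},{"jaw":1,"dp":[0,-0.03,1.1],"spin":0},{"jaw":1,"dp":[0,-0.03,1.3],"spin":0},{"jaw":1,"dp":[0,-0.03,1.5],"spin":0},{"jaw":1,"dp":[0,-0.03,1.7],"spin":0},{"jaw":1,"dp":[0,-0.03,1.7],"spin":0}]'
```

```text
time_s: 9.7
ee_pos: [0.5338, 0.0585, 0.053]
tool_rot: [0.728, 0.686, 0.0, 0.001]
force: [0.3, 0.2, -1.1]
gripper_width: 0.0114
```

```bash
python3 -m pendant '[{"jaw":1,"dp":[0,0,0.1],"spin":0},{"jaw":1,"dp":[0,0,0.2],"spin":0},{"jaw":1,"dp":[0,0,0.3],"spin":0},{"jaw":1,"dp":[0,0,0.38],"spin":0},{"jaw":1,"dp":[0,0,0.4],"spin":0},{"jaw":1,"dp":[0,0,0.4],"spin":0}]'
```

```text
time_s: 10.45
ee_pos: [0.5338, 0.0586, 0.049]
tool_rot: [0.728, 0.686, 0.0, 0.001]
force: [0.8, -0.2, -1.7]
gripper_width: 0.011
```

```bash
python3 -m pendant '[{"jaw":1,"dp":[0,0,0.03],"spin":0},{"jaw":1,"dp":[0,0,0.05],"spin":0},{"jaw":1,"dp":[0,0,0.05],"spin":0}]'
```

```text
time_s: 10.82
ee_pos: [0.5339, 0.0586, 0.0487]
tool_rot: [0.728, 0.686, 0.0, 0.001]
force: [-0.3, 0.2, 1.8]
gripper_width: 0.011
```

Collar contact at about 3 N. Slide along the slot in stages, barely unloaded.

```bash
python3 -m pendant '[{"jaw":1,"dp":[0.5,0,-0.02],"spin":0},{"jaw":1,"dp":[1.5,0,-0.02],"spin":0},{"jaw":1,"dp":[2.5,0,-0.02],"spin":0},{"jaw":1,"dp":[3.5,0,-0.02],"spin":0},{"jaw":1,"dp":[4.5,0,-0.02],"spin":0},{"jaw":1,"dp":[5.5,0,-0.02],"spin":0},{"jaw":1,"dp":[6.5,0,-0.02],"spin":0},{"jaw":1,"dp":[7,0,-0.02],"spin":0},{"jaw":1,"dp":[7,0,-0.02],"spin":0}]'
python3 - <<'E'
from look import *
f=look('w6.png',[]); save(f,'w6c.png',(220,0,420,340),2)
import pickle; pickle.dump(f,open('f6.pkl','wb'))
E
```

```text
time_s: 11.95
ee_pos: [0.538, 0.1287, 0.0488]
tool_rot: [0.728, 0.686, 0.0, 0.001]
force: [0.2, 0.3, -1.8]
gripper_width: 0.0108
tcp [0.538  0.1284 0.0488] yaw y -3.373949237571572 F [ 0.6194 -1.0048 -0.5839] 12.0 [ 0.1504  0.6078  1.7725 -0.0007  0.7601  0.2099]
```

View pics/w6c.png

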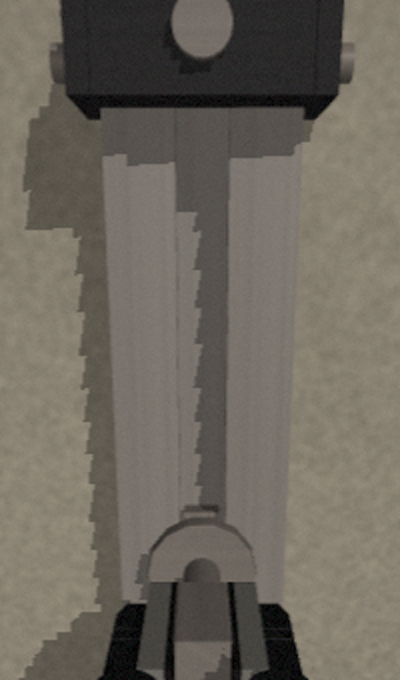

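The post rides centred in the slot (collar at crop 203, slot at 203.5). The foot of the stop face is at crop row 107, so pixel (321,53.5).

Run:
```python
from look import *
import pickle; f=pickle.load(open('f6.pkl','rb'))
P=onz(f,[(321,53.5)],.02)[0]; Q=onz(f,[(321,47)],.034)[0]; print(P,Q)
print('collar front',onz(f,[(321,260)],.026))
u=np.array([.0593,1]);u/=np.linalg.norm(u); print('travel to contact mm', ((P[:2]-[.538,.1284])@u-.015)*1e3)
```

```text
[0.5449 0.2418 0.02  ] [0.5449 0.2418 0.034 ]
collar front [[0.5391 0.1434 0.026 ]]
travel to contact mm 98.56664513351208
```

About 98 mm to contact. Go 94 mm, then creep.

```bash
python3 -m pendant '[{"jaw":1,"dp":[0.5,0,0],"spin":0},{"jaw":1,"dp":[1.5,0,0],"spin":0},{"jaw":1,"dp":[2.5,0,0],"spin":0},{"jaw":1,"dp":[3.5,0,0],"spin":0},{"jaw":1,"dp":[4.5,0,0],"spin":0},{"jaw":1,"dp":[5.5,0,0],"spin":0},{"jaw":1,"dp":[6.5,0,0],"spin":0},{"jaw":1,"dp":[7.5,0,0],"spin":0},{"jaw":1,"dp":[8.3,0,0],"spin":0},{"jaw":1,"dp":[8.8,0,0],"spin":0},{"jaw":1,"dp":[9.2,0,0],"spin":0},{"jaw":1,"dp":[9.4,0,0],"spin":0},{"jaw":1,"dp":[9.4,0,0],"spin":0},{"jaw":1,"dp":[9.4,0,0],"spin":0}]'
```

```text
time_s: 13.75
ee_pos: [0.5435, 0.2221, 0.0488]
tool_rot: [0.728, 0.686, 0.0, 0.001]
force: [-0.4, -0.8, -1.3]
gripper_width: 0.0112
```

```bash
python3 -m pendant '[{"jaw":1,"dp":[0.1,0,0],"spin":0},{"jaw":1,"dp":[0.2,0,0],"spin":0},{"jaw":1,"dp":[0.3,0,0],"spin":0},{"jaw":1,"dp":[0.3,0,0],"spin":0}]'
```

```text
time_s: 14.25
ee_pos: [0.5437, 0.2252, 0.0488]
tool_rot: [0.728, 0.686, 0.0, 0.001]
force: [0.1, 0.4, -0.6]
gripper_width: 0.0113
```

```bash
python3 -m pendant '[{"jaw":1,"dp":[0.05,0,0],"spin":0},{"jaw":1,"dp":[0.1,0,0],"spin":0},{"jaw":1,"dp":[0.1,0,0],"spin":0}]'
```

```text
time_s: 14.62
ee_pos: [0.5437, 0.2262, 0.0488]
tool_rot: [0.728, 0.686, 0.0, 0.001]
force: [-0.1, -0.3, -1.6]
gripper_width: 0.0113
```

```bash
python3 -m pendant '[{"jaw":1,"dp":[0.03,0,0],"spin":0},{"jaw":1,"dp":[0.06,0,0],"spin":0},{"jaw":1,"dp":[0.06,0,0],"spin":0}]'; python3 -m pendant '[{"jaw":1,"dp":[0.03,0,0],"spin":0},{"jaw":1,"dp":[0.06,0,0],"spin":0},{"jaw":1,"dp":[0.06,0,0],"spin":0}]'
```

```text
time_s: 15.0
ee_pos: [0.5438, 0.2269, 0.0488]
tool_rot: [0.728, 0.686, 0.0, 0.001]
force: [0.3, 0.3, -1.0]
gripper_width: 0.0113
time_s: 15.38
ee_pos: [0.5438, 0.2275, 0.0488]
tool_rot: [0.728, 0.686, 0.0, 0.001]
force: [0.3, 0.2, -1.1]
gripper_width: 0.0109
```

```bash
python3 -m pendant '[{"jaw":1,"dp":[0.03,0,0],"spin":0},{"jaw":1,"dp":[0.06,0,0],"spin":0},{"jaw":1,"dp":[0.06,0,0],"spin":0}]'; python3 -m pendant '[{"jaw":1,"dp":[0.03,0,0],"spin":0},{"jaw":1,"dp":[0.05,0,0],"spin":0},{"jaw":1,"dp":[0.05,0,0],"spin":0}]'
```

```text
time_s: 15.75
ee_pos: [0.5439, 0.228, 0.0488]
tool_rot: [0.728, 0.686, 0.0, 0.001]
force: [-0.4, -1.7, -1.1]
gripper_width: 0.0112
time_s: 16.12
ee_pos: [0.5439, 0.2282, 0.0488]
tool_rot: [0.728, 0.686, 0.0, 0.001]
force: [-0.5, -4.9, -0.1]
gripper_width: 0.0112
```

Light contact with the stop at 4.9 N. Hold a moment, then back off a hair and make the quarter turn.

```bash
python3 -m pendant '[{"jaw":1,"dp":[0.04,0,0],"spin":0},{"jaw":1,"dp":[0.04,0,0],"spin":0},{"jaw":1,"dp":[0.04,0,0],"spin":0}]'
python3 - <<'E'
from look import *
s=readout.sense();print(s['joints'],s['force'],s['ee_pos'])
E
python3 -m pendant '[{"jaw":1,"dp":[-0.04,0,0],"spin":0},{"jaw":1,"dp":[-0.04,0,0],"spin":-0.1},{"jaw":1,"dp":[-0.04,0,0],"spin":-0.2},{"jaw":1,"dp":[-0.04,0,0],"spin":-0.3},{"jaw":1,"dp":[-0.04,0,0],"spin":-0.3}]'
```

```text
time_s: 16.5
ee_pos: [0.5439, 0.2283, 0.0488]
tool_rot: [0.728, 0.686, -0.0, 0.001]
force: [-0.0, -5.2, -0.1]
gripper_width: 0.0109
[ 0.3192  0.658   1.6709 -0.0023  0.8124  0.3795] [-0.0359 -5.1913 -0.0939] [0.5439 0.2283 0.0488]
time_s: 17.12
ee_pos: [0.544, 0.228, 0.0489]
tool_rot: [0.617, 0.787, -0.0, 0.001]
force: [0.8, -1.6, -2.4]
gripper_width: 0.0113
```

```bash
python3 -m pendant '[{"jaw":1,"dp":[0,0,0],"spin":-0.15},{"jaw":1,"dp":[0,0,0],"spin":-0.3},{"jaw":1,"dp":[0,0,0],"spin":-0.45},{"jaw":1,"dp":[0,0,0],"spin":-0.6},{"jaw":1,"dp":[0,0,0],"spin":-0.6}]'
```

```text
time_s: 17.75
ee_pos: [0.5442, 0.228, 0.0489]
tool_rot: [0.358, 0.934, -0.0, 0.001]
force: [1.2, -3.1, -0.8]
gripper_width: 0.0111
```

```bash
python3 -m pendant '[{"jaw":1,"dp":[0,0,0],"spin":-0.15},{"jaw":1,"dp":[0,0,0],"spin":-0.3},{"jaw":1,"dp":[0,0,0],"spin":-0.45},{"jaw":1,"dp":[0,0,0],"spin":-0.6},{"jaw":1,"dp":[0,0,0],"spin":-0.68},{"jaw":1,"dp":[0,0,0],"spin":-0.68},{"jaw":1,"dp":[0,0,0],"spin":-0.68}]'
python3 - <<'E'
from look import *
f=look('w7.png',[])
f=cam('scene'); save(f,'s7.png',(370,170,490,270),5)
E
```

```text
time_s: 18.62
ee_pos: [0.5444, 0.2278, 0.049]
tool_rot: [0.029, 1.0, -0.001, 0.001]
force: [2.2, -5.3, -0.5]
gripper_width: 0.0111
tcp [0.5444 0.2278 0.049 ] yaw y 86.62617021128543 F [ 2.0908 -4.9344 -1.0593] 18.675 [ 0.3183  0.6577  1.6708 -0.0027  0.8115 -1.1918]
```

View pics/w7.png

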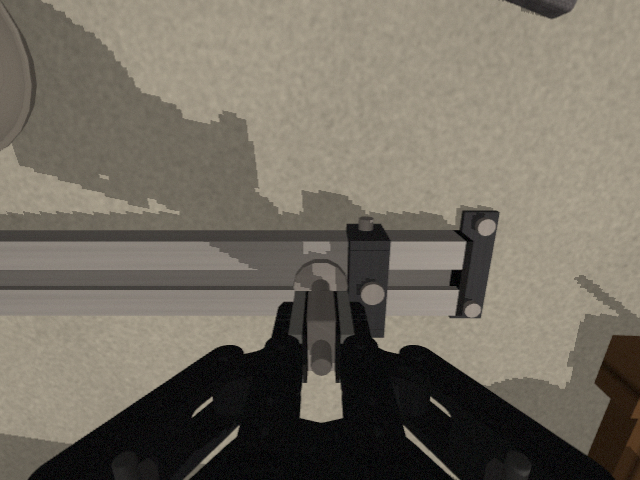

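The wrist view shows the foot turned exactly 90° (tool yaw 86.6° against rail −3.4°). The collar at (321,270) touches the stop edge at 348. Relax, set the collar down and open partly.

```bash
python3 -m pendant '[{"jaw":1,"dp":[0,-0.02,0.03],"spin":0},{"jaw":1,"dp":[0,-0.02,0.04],"spin":0},{"jaw":0.6,"dp":[0,-0.02,0.03],"spin":0},{"jaw":0.4,"dp":[0,-0.02,0.03],"spin":0},{"jaw":0.4,"dp":[0,-0.02,0.03],"spin":0},{"jaw":0.4,"dp":[0,-0.02,0.03],"spin":0},{"jaw":0.4,"dp":[0,-0.02,0.03],"spin":0}]'
python3 - <<'E'
from look import *
f=look('w8.png',[])
E
```

```text
time_s: 19.6
ee_pos: [0.5444, 0.2276, 0.0487]
tool_rot: [0.029, 1.0, -0.001, 0.001]
force: [-0.2, -0.8, -0.5]
gripper_width: 0.025
tcp [0.5444 0.2276 0.0487] yaw y 86.62248552586524 F [-0.2968 -0.5737  0.1501] 19.65 [ 0.3179  0.6581  1.6711 -0.0026  0.8108 -1.1921]
```

View pics/w8.png

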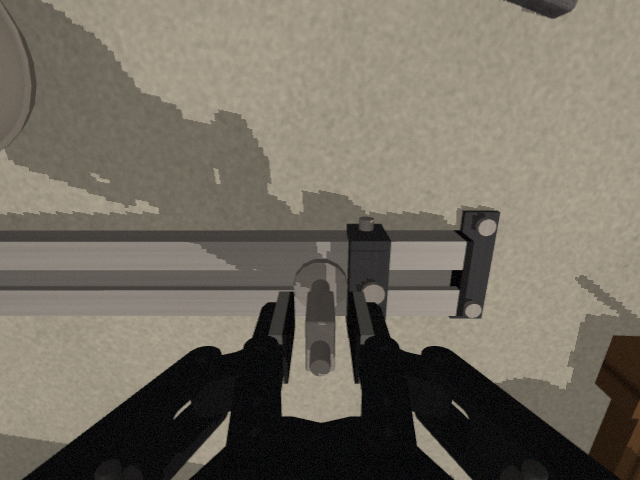

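The fingers stand clear on both sides and the post is upright against the stop. Lift away (that was my 12th picture, so the final check will be numeric).

```bash
python3 -m pendant '[{"jaw":0.4,"dp":[0,0,-0.5],"spin":0},{"jaw":0.4,"dp":[0,0,-2],"spin":0},{"jaw":0.4,"dp":[0,0,-4],"spin":0},{"jaw":0.4,"dp":[0,0,-7],"spin":0},{"jaw":0.4,"dp":[0,0,-10],"spin":0},{"jaw":0.4,"dp":[0,0,-12],"spin":0},{"jaw":0.4,"dp":[0,0,-12],"spin":0}]'
python3 - <<'E'
from look import *
f=look('w9.png',['post_grip'])
r=vision.regions_of('wrist','post_grip')[0]; m=r['pixels']
x=.5441;y=.2278
print('expected pin top / collar top', proj(f,[(x,y,.09),(x,y,.026),(x-.015,y,.026),(x+.015,y,.026),(x,y-.015,.026),(x,y+.015,.026),(x,y+.0155,.02)]))
for v in range(0,480,6):
    u=np.nonzero(m[v])[0]
    if len(u): print(v,u.min(),u.max(),end='; ')
g=cv2.cvtColor(f['image'],cv2.COLOR_RGB2GRAY)
E
```

```text
time_s: 20.52
ee_pos: [0.5449, 0.228, 0.1709]
tool_rot: [0.029, 1.0, 0.0, 0.003]
force: [0.1, -0.2, 0.5]
gripper_width: 0.0258
tcp [0.5443 0.2278 0.1694] yaw y 86.62462795730565 F [-0.7495 -0.4275 -0.8845] 20.575 [ 0.3184  0.4891  1.6064 -0.0022  1.043  -1.1924]
post_grip 0.68 [303.0, 205.8, 335.7, 261.0] 319.2 227.8
expected pin top / collar top [[321.0093 245.9412]
 [320.9079 220.3117]
 [319.8848 203.7814]
 [321.8974 236.2991]
 [304.0035 221.2828]
 [337.8442 219.3391]
 [338.0765 217.4412]]
210 308 329; 216 305 334; 222 304 335; 228 306 333; 234 311 328; 240 313 326; 246 312 326; 252 312 326;
```

The collar mask centre is about 1.2 mm from expected. I'll check the gap to the stop directly from the intensity profile.

Run:
```python
from look import *
f=cam('wrist'); im=f['image'].astype(int); g=im.sum(2)//3
for v in (200,206,210,214,217,219,221,223,226,230): print(v,g[v,298:350].tolist())
s=readout.sense(); print(s['time_s'],s['force'])
```

```text
200 [87, 115, 125, 125, 127, 127, 125, 126, 126, 126, 128, 129, 127, 129, 125, 128, 127, 126, 128, 126, 128, 129, 125, 128, 126, 127, 127, 127, 127, 104, 85, 89, 83, 91, 87, 89, 87, 87, 87, 87, 58, 37, 46, 48, 41, 49, 47, 45, 46, 41, 46, 45]
206 [89, 89, 92, 88, 90, 89, 87, 89, 93, 93, 90, 92, 116, 105, 89, 90, 88, 88, 89, 90, 86, 89, 88, 92, 115, 131, 109, 88, 89, 88, 88, 88, 91, 88, 91, 91, 92, 89, 92, 77, 50, 39, 47, 46, 48, 50, 45, 47, 43, 42, 45, 47]
210 [90, 90, 88, 91, 88, 93, 89, 90, 92, 88, 91, 88, 82, 61, 54, 74, 87, 104, 111, 109, 110, 109, 108, 111, 112, 109, 113, 111, 109, 99, 67, 48, 57, 72, 89, 91, 91, 89, 87, 81, 49, 39, 44, 43, 44, 48, 44, 44, 47, 44, 43, 45]
214 [90, 90, 90, 90, 89, 91, 87, 86, 89, 74, 66, 77, 79, 77, 81, 82, 81, 80, 102, 114, 112, 111, 111, 115, 110, 111, 111, 110, 114, 108, 114, 114, 93, 80, 75, 60, 67, 80, 87, 80, 53, 42, 47, 45, 44, 44, 47, 44, 47, 47, 41, 44]
217 [87, 89, 87, 85, 89, 90, 89, 75, 80, 79, 79, 77, 81, 80, 78, 78, 81, 79, 81, 78, 82, 85, 106, 115, 116, 113, 115, 117, 117, 114, 117, 115, 96, 78, 78, 80, 75, 69, 70, 71, 55, 37, 43, 4
[... 475 characters left out ...]
9, 87, 87, 87, 90, 88, 80, 78, 102, 114, 94, 77, 78, 79, 83, 64, 54, 54, 57, 54, 53, 50, 55, 53, 52, 53, 47, 53, 54, 57, 78, 107, 94, 77, 77, 77, 78, 79, 79, 63, 40, 38, 46, 46, 41, 37, 33, 30, 56, 99, 116, 116]
226 [81, 80, 80, 81, 82, 79, 88, 105, 114, 113, 114, 115, 113, 113, 108, 74, 56, 53, 55, 53, 51, 54, 54, 48, 55, 53, 50, 48, 53, 52, 63, 102, 96, 78, 80, 78, 77, 78, 78, 58, 39, 42, 41, 46, 47, 34, 32, 46, 98, 116, 116, 116]
230 [127, 125, 127, 126, 125, 126, 106, 93, 107, 113, 110, 112, 112, 114, 97, 82, 85, 87, 87, 90, 88, 88, 84, 85, 82, 82, 85, 81, 82, 84, 79, 105, 116, 96, 82, 79, 82, 79, 82, 65, 46, 43, 46, 44, 40, 49, 47, 41, 64, 104, 115, 119]
20.725 [ 0.5073 -0.2112  0.3698]
```

The collar spans columns 304–337 and meets the stop edge at 337.5, so there is no gap. The tab is 15 px wide along the rail, which is its 12 mm side, so the foot is across the slot. Hand in.

```bash
python3 -c "
from plant import manip; print(manip.sign_off())"
```

```text
the job is handed in; nothing more can be done
None
```

The post is standing upright at the stop, turned a quarter so its foot lies across the slot under the lips. I handed the job in at about 21 s of the 72 s allowed; the interface reports no verdict.

**What I did:** I lifted the post straight out of the rack and dropped it into the slot at the entry end, where the collar touched down at about 3 N. I slid it along centred until it bore on the stop at about 5 N. I then backed off slightly, turned it −90° about the tool axis, set the collar down, opened the fingers partly and lifted clear.

**Last checks:**
- **Position:** In the final wrist picture the collar's edge meets the stop edge with no visible gap (columns 337 and 337.5).
- **Turn:** The tool stood at 86.6° against the rail's −3.4°, so the foot is square to the slot within the measurement error.
- **Release:** The fingers were clear of the post and the wrist force was near zero.
- **Forces:** The readings I took peaked at about 6 N (post against the stop at the end of the turn), well under the limits.
- **Bystanders:** I kept clear of them and no contact force appeared, but I took no final picture of them.

**One disagreement:** The network's outline put the collar centre about 1.2 mm short of the expected place. The pixel profile showed contact, so I took that as outline or calibration error.

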